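# Draw the bottom bar from the magazine and seat it in the pipe rest

### The job

The pipe rest on the bench lacks one of its two graphite bars. Slide the bottom bar out through the mouth of the bar magazine so that the other three drop down one place, then lay it in the rest's empty pair of slots: lower it level until both ends sit on the slot floors, centred lengthwise, and only then let go. Keep the other bars in the magazine and leave the things lying around where they are.

Things in the scene. Friction and masses are not known exactly. Their poses are not given: they have to be found in the camera images.
- magazine: bar magazine, fixed to the bench: upright open-topped grey sheet-steel chute, 130 mm tall, 170 mm long, 30 mm wide (24 inside), on a pedestal. Origin on the bench under it; z up, x along the bars; the chute spans x = -82 (mouth) to 88 mm. The deck under the stack is at z = 34 mm. Pedestal (34 mm wide, bars' width 20) and lower side walls begin only at x = -62 mm; in front of that, the bar's sides are free
- mouth (a point): middle of the mouth, in the outer face of the front plate (x = -82 mm of the magazine), at the height of the bottom bar's centre (44 mm). Bars are drawn out along -x. The front plate reaches from 13.5 mm above this point (one bar passes) to 86 mm above it: an upright gripper close to it hits it, so the tool must lean back from it, towards -x
- tongue_tip (a point): outer end of the outfeed tongue, top face: a steel tongue 12 mm wide (narrower than a bar) and 10 mm thick, level with the deck, running 50 mm out from the mouth; it carries the bar as it is drawn out. Below it 24 mm are free
- bar_1_center (a point): centre of the bottom bar of the stack: a dark grey graphite bar, 150 x 20 x 20 mm, about 0.11 kg, its length along x; its front end (-x) sticks 28 to 40 mm out of the magazine's mouth at the start. It carries the weight of the bars above; graphite slides easily: drawing it takes some 2 to 6 N
- bar_1: the same bottom bar; origin at the centre of its underside, x along its length
- bar_2_center (a point): centre of the next bar above, same size, wholly inside the chute; it and those above drop 20 mm when the bottom bar is drawn clear (the rear ends may drop first)
- bar_3_center (a point): centre of the third bar from the bottom, same size
- bar_4_center (a point): centre of the top bar, same size
- pipe_rest: pipe rest, fixed to the bench: wooden base 136 x 136 x 10 mm with two upright steel cheeks, each 12 mm thick, centred at x = -49 and +49 mm, 130 mm long in y, 49.5 mm tall. Origin on the bench under the middle, z up. Each cheek has two open-topped slots, 24 mm wide, floor at z = 34 mm: the pair at y = -40 mm holds a fixed bar (top at z = 54 mm), the pair at y = +40 mm is empty
- empty_slots (a point): middle of the empty pair of slots, half-way between the cheeks at the height of the slot floors; x along the bar to be laid in. The seated bar's centre is 10 mm above it and its ends stick out 20 mm beyond the cheeks, so a bar held near an end cannot be laid in; fingers have room in the 86 mm between the cheeks
- tape_roll: roll of blue tape lying flat, 67 x 67 x 19 mm; a bystander, origin at the centre of its underside
- matchbox: matchbox lying flat, 36 x 53 x 15 mm; a bystander, origin at the centre of its underside
- wax_block: yellow wax block, 43 x 64 x 26 mm; a bystander, origin at the centre of its underside
- pliers: steel pliers lying flat, 56 x 146 x 13 mm; a bystander, origin at the centre of its underside
- tin_can: open tin can, 68 mm across, 100 mm tall; a bystander, origin at the centre of its underside
- brush: flat brush with a green handle, 34 x 203 x 16 mm, its length along its y axis; a bystander, origin at the centre of its underside

How it is judged:
On the way, in this order (a step that is already met when the one before it is completed fails the run):
1. the bottom bar is drawn out clear of the magazine and the other three have dropped one place (x of bar_1_center in the frame of magazine below -0.158 m and z of bar_2_center in the frame of magazine between 0.038 and 0.05 m and x of bar_2_center in the frame of magazine between -0.012 and 0.012 m and z of bar_3_center in the frame of magazine between 0.058 and 0.07 m and x of bar_3_center in the frame of magazine between -0.012 and 0.012 m and z of bar_4_center in the frame of magazine between 0.078 and 0.09 m and x of bar_4_center in the frame of magazine between -0.012 and 0.012 m), for 0.1 s.
2. the bar, still held, is down in the empty slots (x of bar_1_center in the frame of pipe_rest between -0.015 and 0.015 m and y of bar_1_center in the frame of pipe_rest between 0.0355 and 0.0445 m and z of bar_1_center in the frame of pipe_rest below 0.0475 m and contact force between the fingers and bar_1 above 0.5 N), for 0.1 s.
At the end, for the whole second after the job is handed in: The drawn bar lies at rest in the empty slots, its centre within 15 mm of the middle lengthwise, both ends on the slot floors (centre height within 3 mm, level within 0.03 rad); the other three bars are stacked in the magazine, one place lower than before (x of bar_1_center in the frame of pipe_rest between -0.015 and 0.015 m and y of bar_1_center in the frame of pipe_rest between 0.0355 and 0.0445 m and z of bar_1_center in the frame of pipe_rest between 0.04 and 0.047 m and angle between the x axis of bar_1 and the x axis of pipe_rest, either way round below 0.06 rad and angle between bar_1_center's own x axis and vertical between 1.541 and 1.601 rad and z of bar_2_center in the frame of magazine between 0.038 and 0.05 m and x of bar_2_center in the frame of magazine between -0.012 and 0.012 m and z of bar_3_center in the frame of magazine between 0.058 and 0.07 m and x of bar_3_center in the frame of magazine between -0.012 and 0.012 m and z of bar_4_center in the frame of magazine between 0.078 and 0.09 m and x of bar_4_center in the frame of magazine between -0.012 and 0.012 m and linear speed of bar_1 below 0.01 m/s); the robot touches nothing.
It fails at once if another bar comes out of the magazine or is lifted (x of any of bar_2_center, bar_3_center, bar_4_center in the frame of magazine below -0.03 m or z of bar_2_center in the frame of magazine above 0.076 m or z of bar_3_center in the frame of magazine above 0.096 m or z of bar_4_center in the frame of magazine above 0.116 m).
It fails at once if a bystander is moved by more than 3 cm (distance of any of tape_roll, matchbox, wax_block, pliers, tin_can, brush from where it was at the start of the episode above 0.03 m).
It also fails if it takes over 51 s, if anything falls off the work surface, if the arm or the gripper's body presses on something with over 40 N, if the wrist force passes 120 N, or if a joint passes its speed limit or range.

### The arm

A 6-joint arm with a two-finger parallel gripper is mounted at the origin on a cart in front of the work surface, level with it; the furniture and walls round the work are solid. World frame = base frame: x ahead of the robot, y to its left, z up, the work surface at z = 0. Lengths are in m, angles in rad, forces in N, time in s.
With the tool pointing down it reaches from about 0.35 to 0.85 m from the base axis. Payload 8.1 kg.
Tool frame: the origin (TCP) lies on the centre line of the jaws, within the pads' length; the fingertips stand 8 mm ahead of it and the grasp point (between the pads) lies 11 mm behind it; z points along the fingers, y is the direction in which the jaws open and shut (so a half turn about z gives the same grasp; the last joint's range is limited). The gripper opens to 85 mm and grips with 20 to 120 N. Pads are 22 mm wide; open, the fingers measure 114 mm over their backs; the gripper's body (76 mm by 85 mm) begins 54 mm behind the grasp point. The pads swing forward as they close: fully open they stand 13 mm farther back than shut.
Start: joints at [1.081, 0.13, 1.488, -0, 1.523, -0.085], TCP at [0.236, 0.552, 0.239] pointing down, gripper open.
Joint ranges: [-2.96, 2.96], [-0.89, 2.26], [0.02, 2.5], [-1.34, 4.48], [0, 2.73], [-2.66, 2.66]. Speed limits (rad/s): [2.39, 2.39, 2.79, 3.14, 3.14, 3.14].

### API

Orientations are given as a 3x3 rotation matrix whose columns are the frame's x, y, z axes.
In Python, from station import robot gives the robot as it stands.
- The arm moves only by the tool carry_out, never from a script. Its arguments are lists of equal length, an entry for each row: "fingers": the opening, from 0 (shut) to 1 (fully open); "translation": the shift along the tool's x, y, z in m, a list of three; "turn": the turn, a rotation vector about the tool's x, y, z in degrees, a list of three. A call has 1 to 10 rows; each row shifts and turns the commanded pose from where the row before left it, along the tool's axes as they then stand; what a row does not reach is not made up. A row lasts 1/12 s, in which the tool goes at most 41.7 mm and 7.16 degrees, less where a joint would pass 70% of its speed; a pose out of reach is approached as far as the arm can. A call with a gripper value outside its range is refused whole. The fingers move at their own pace and stop on an object; the grip force is fixed at half the most. Time passes only in rows, so rows that do not move let the fingers close. It gives the time, the measured TCP pose, the force and the opening at its end, in the units of the state.
- robot.get_state(): the state, without advancing time (a new reading comes with each control period).
- robot.camera(name): name is "scene" or "top" or "wrist"; returns the picture (420x560x3 uint8, blue, green, red); there is no depth.
- robot.camera_params(name): a dict with "mtx" (3x3 intrinsics, pixels), "rvec" (rotation vector, rad) and "tvec" (3), from world to camera coordinates, as OpenCV has them; the wrist camera has in their place "T_tool_cam" (4x4, takes a point from camera to tool coordinates, whose origin is the TCP and whose axes are the flange's). Camera axes: x right, y down, z forward; pixel columns grow to the right and rows downward; lengths in m; the calibration is good to about 2 mm. A picture is of the moment at which its call begins: read the wrist's pose just before it. camera_params takes no time and is no camera call.
- robot.sign_off(): hands the job in, once; it reports no verdict.
The state is a dict: "t": time; "joint_positions": joint angles; "dq": joint speeds; "joint_efforts": joint torques, N m; "position": TCP position; "tcp_rot": TCP orientation; "wrist_force": force on the tool from outside, world axes, zero at the start; "torque": the same for the moment, N m; "width": opening from 0.0 (shut) to 1.0 (fully open).
Only numpy, scipy, OpenCV 4.12 (cv2) and the standard library are available. Lean on these libraries where they do the work, as an engineer would, in place of code of your own. Each camera call takes 0.05 s, during which the arm holds its last target. There are 200 camera calls.

## Working session

There is one attempt and no reset: what is moved stays moved. The work goes in short steps, Python scripts to look and compute and a tool call to move; the robot and the scene stay as the last step left them, time stands still between calls to the robot, and variables do not carry over. Pictures are saved under pics/ and viewed, about 8 in all and at most 12, crops included, and the job is handed in when it is done.

Besides the shell and the picture viewer there is one more tool, called after "Emit:" as a command line: name --argument value ..., lists and objects as JSON in quotes. carry_out: Moves the arm, as the interface text tells. Its arguments: {"type":"object","properties":{"fingers":{"type":"array","items":{"type":"number"}},"translation":{"type":"array","items":{"type":"array","items":{"type":"number"}}},"turn":{"type":"array","items":{"type":"array","items":{"type":"number"}}}},"required":["fingers","translation","turn"]}

```bash
mkdir -p pics
python3 - <<'E'
from station import robot
import cv2,numpy as np
for n in("scene","top"):
    cv2.imwrite(f"pics/{n}0.png",robot.camera(n)); p=robot.camera_params(n); print(n,p)
print(robot.camera_params("wrist")); s=robot.get_state(); print(s)
E
```

```text
scene {'mtx': array([[385.99782503,   0.        , 279.31104492],
       [  0.        , 385.99782503, 211.75003275],
       [  0.        ,   0.        ,   1.        ]]), 'rvec': array([ 1.72966843,  1.93045873, -0.70964274]), 'tvec': array([-0.04222533, -0.36648141,  1.28876945])}
top {'mtx': array([[454.24930209,   0.        , 283.7565552 ],
       [  0.        , 454.24930209, 209.45731499],
       [  0.        ,   0.        ,   1.        ]]), 'rvec': array([ 2.10152835, -2.16145328,  0.13239581]), 'tvec': array([0.14233186, 0.53713745, 1.10837203])}
{'mtx': array([[314.0428644 ,   0.        , 280.43383472],
       [  0.        , 314.0428644 , 208.94555002],
       [  0.        ,   0.        ,   1.        ]]), 'T_tool_cam': array([[-5.31070558e-04, -9.53190107e-01, -3.02371192e-01,
         7.72458708e-02],
       [ 9.99999314e-01, -8.21914060e-04,  8.34636910e-04,
        -5.91228885e-04],
       [-1.04409078e-03, -3.02370541e-01,  9.53189890e-01,
        -1.35211301e-01],
       [ 0.00000000e+00,  0.00000000e+00,  0.00000000e+00,
         1.00000000e+00]])}
{'t': 0.1, 'joint_positions': array([ 1.08060037e+00,  1.31104396e-01,  1.48917919e+00, -1.28430811e-05,
        1.52298602e+00, -8.54120830e-02]), 'dq': array([-0.0012034 , -0.00149719, -0.00125661,  0.0007015 , -0.00100935,
        0.00027974]), 'joint_efforts': array([ 1.13033664e-03, -5.70957220e+01, -5.01938653e+01, -1.35002188e-04,
        8.25713680e-03,  2.98205543e-05]), 'position': array([0.23605514, 0.55109076, 0.23833327]), 'tcp_rot': array([[-9.19187728e-01,  3.93818887e-01, -7.78185700e-04],
       [ 3.93819634e-01,  9.19186537e-01, -1.48550818e-03],
       [ 1.30276642e-04, -1.67192570e-03, -9.99998594e-01]]), 'wrist_force': array([-0.38255547, -0.41886135, -0.0715511 ]), 'torque': array([-0.01398904, -0.01010737, -0.0498354 ]), 'width': 1.000624863587567}
```

View pics/top0.png

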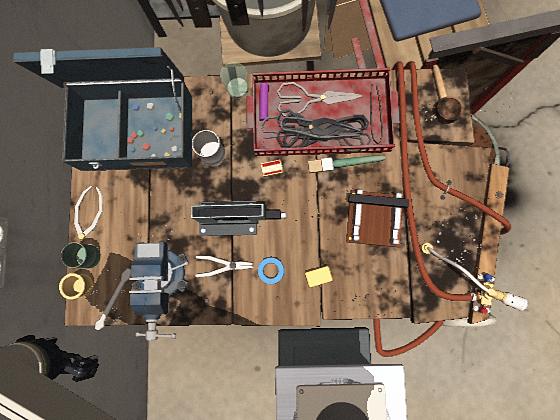

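View pics/scene0.png

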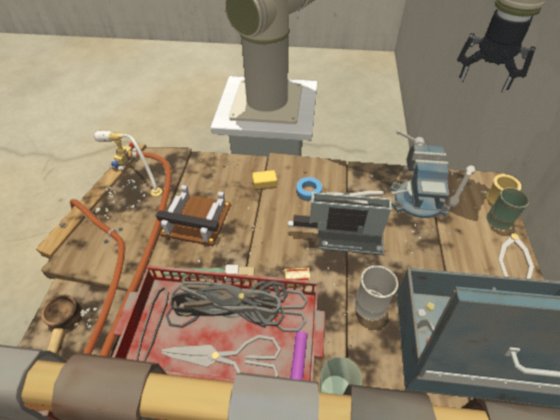

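Run:
```python
import cv2,numpy as np
a=cv2.imread("pics/top0.png")
c=lambda im,x,y,w,h,f:cv2.resize(im[y:y+h,x:x+w],None,fx=f,fy=f,interpolation=cv2.INTER_CUBIC)
A=c(a,180,190,130,50,6);B=c(a,335,180,130,75,4)
B=cv2.copyMakeBorder(B,0,0,0,780-520,0)
cv2.imwrite("pics/c1.png",np.vstack([A[:,:780],B]))
```

```text
(no output)
```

View pics/c1.png

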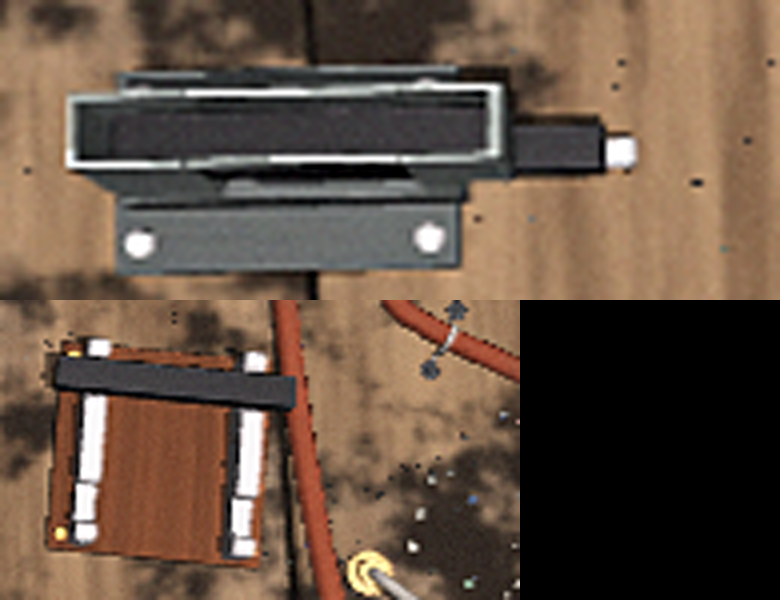

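```bash
cat > h.py <<'E'
import cv2,numpy as np
from station import robot
def back(n,px,z):
    p=robot.camera_params(n);R=cv2.Rodrigues(p["rvec"])[0];c=-R.T@p["tvec"]
    d=R.T@np.linalg.inv(p["mtx"])@np.array([px[0],px[1],1.]);return c+d*(z-c[2])/d[2]
def proj(n,P):
    p=robot.camera_params(n);return cv2.projectPoints(np.array(P,float).reshape(-1,1,3),p["rvec"],p["tvec"],p["mtx"],None)[0][:,0]
E
python3 - <<'E'
from h import *
np.set_printoptions(precision=4,suppress=True)
A=lambda x,y:(180+x/6-.4,190+y/6-.4); B=lambda x,y:(335+x/4-.4,180+(y-300)/4-.4)
r=np.array([back("top",A(*q),.13) for q in[(70,95),(70,165),(503,160),(503,85)]])
rear=(r[0]+r[1])/2;fr=(r[2]+r[3])/2
print("rim",r[:,:2],"len",np.linalg.norm(rear-fr)); u=(rear-fr)/np.linalg.norm(rear-fr)
print("axis deg",np.degrees(np.arctan2(u[1],u[0])),"front",fr,"origin",fr+.082*u)
b=(back("top",A(600,118),.054)+back("top",A(602,172),.054))/2; print("bar1 end",b,"magx",(b-fr)@u-.082, "lat",np.cross(u[:2],(b-fr)[:2]))
t=(back("top",A(635,137),.034)+back("top",A(635,168),.034))/2; print("tongue",t,(t-fr)@u-.082,np.cross(u[:2],(t-fr)[:2]))
f=np.array([back("top",B(*q),.054) for q in[(57,355),(55,388),(294,408),(296,377)]])
L=(f[0]+f[1])/2;Rr=(f[2]+f[3])/2; v=(L-Rr)/np.linalg.norm(L-Rr);print("fixbar",L,Rr,np.linalg.norm(L-Rr),np.degrees(np.arctan2(v[1],v[0])))
w=np.array([-v[1],v[0],0]); e=(L+Rr)/2+.08*w; print("empty",e)
g=np.array([back("top",B(*q),.0495) for q in[(86,482),(86,520),(243,498),(243,537)]]);print("slots",g, g.mean(0))
for n,z,x,y in[("tape",.019,271,270),("wax",.026,319,276),("wx2",.026,305,270),("matchbox",.015,271,168),("brush",.01,318,164),("can top",.1,208,147),("pliers",.01,253,266),("canbase",0.,214,160)]:print(n,back("top",(x,y),z))
E
```

```text
rim [[0.5438 0.3425]
 [0.5161 0.3424]
 [0.513  0.173 ]
 [0.5426 0.1724]] len 0.16980987791336552
axis deg 89.27423573369487 front [0.5278 0.1727 0.13  ] origin [0.5288 0.2547 0.13  ]
bar1 end [0.5285 0.1372 0.054 ] magx -0.11748774890013532 lat -0.0012099750462911637
tongue [0.5277 0.1235 0.034 ] -0.13118979932599775 -0.0005628540532726206
fixbar [ 0.5646 -0.0364  0.054 ] [ 0.5467 -0.1841  0.054 ] 0.14879011002474815 83.10188274632405
empty [ 0.4762 -0.1007  0.054 ]
slots [[ 0.495  -0.0523  0.0495]
 [ 0.4712 -0.0511  0.0495]
 [ 0.4821 -0.1488  0.0495]
 [ 0.4579 -0.1473  0.0495]] [ 0.4766 -0.0999  0.0495]
tape [0.3902 0.1641 0.019 ]
wax [0.372  0.0436 0.026 ]
wx2 [0.3878 0.0781 0.026 ]
matchbox [0.6563 0.1585 0.015 ]
brush [0.6643 0.0344 0.01  ]
can top [0.6936 0.3086 0.1   ]
pliers [0.4018 0.2105 0.01  ]
canbase [0.6871 0.3118 0.    ]<stdin>:8: DeprecationWarning: Arrays of 2-dimensional vectors are deprecated. Use arrays of 3-dimensional vectors instead. (deprecated in NumPy 2.0)
<stdin>:9: DeprecationWarning: Arrays of 2-dimensional vectors are deprecated. Use arrays of 3-dimensional vectors instead. (deprecated in NumPy 2.0)
```

Emit:
carry_out --fingers '[1,1,1,1,1,1,1,1,1,1]' --translation '[[-0.0297,-0.02,0],[-0.0297,-0.02,0],[-0.0297,-0.02,0],[-0.0297,-0.02,0],[-0.0297,-0.02,0],[-0.0297,-0.02,0],[-0.0297,-0.02,0],[-0.0297,-0.02,0],[-0.0297,-0.02,0],[-0.0297,-0.02,0]]' --turn '[[0,0,0],[0,0,0],[0,0,0],[0,0,0],[0,0,0],[0,0,0],[0,0,0],[0,0,0],[0,0,0],[0,0,0]]'

```text
t: 0.93
position: [0.4309, 0.249, 0.239]
tcp_rot: [[-0.919, 0.394, -0.0], [0.394, 0.919, -0.0], [0.0, -0.0, -1.0]]
wrist_force: [0.7, 1.0, 0.3]
width: 1.002
```

Emit:
carry_out --fingers '[1,1,1,1,1,1,1,1,1,1]' --translation '[[-0.0297,-0.02,0],[-0.0297,-0.02,0],[-0.0297,-0.02,0],[-0.0297,-0.02,0],[-0.0297,-0.02,0],[0,0,0],[0,0,0],[0,0,0],[0,0,0],[0,0,0]]' --turn '[[0,0,0],[0,0,0],[0,0,0],[0,0,0],[0,0,0],[0,0,6.74],[0,0,6.74],[0,0,6.74],[0,0,6.74],[0,0,6.74]]'

```text
t: 1.77
position: [0.5274, 0.1001, 0.2387]
tcp_rot: [[-0.541, 0.841, -0.001], [0.841, 0.541, -0.0], [0.001, -0.001, -1.0]]
wrist_force: [-0.3, -1.1, -0.3]
width: 1.0
```

Emit:
carry_out --fingers '[1,1,1,1,1,1,1,1,1,1]' --translation '[[0,0,0],[0,0,0],[0,0,0],[0,0,0],[0,0,0],[0,0,0],[0,0,0],[0,0,0],[0,0,0],[0,0,0]]' --turn '[[0,0,6.74],[0,0,6.74],[0,0,6.74],[0,0,6.74],[0,0,6.74],[0,6,0],[0,6,0],[0,6,0],[0,6,0],[0,6,0]]'

```text
t: 2.6
position: [0.5281, 0.1002, 0.2402]
tcp_rot: [[0.008, 1.0, 0.008], [0.864, -0.011, 0.504], [0.504, 0.003, -0.864]]
wrist_force: [-0.5, -0.1, -0.8]
width: 1.003
```

Emit:
carry_out --fingers '[1,1,1,1,1,1]' --translation '[[-0.0139,0,0.0263],[-0.0139,0,0.0263],[-0.0139,0,0.0263],[-0.0139,0,0.0263],[0,0,0],[0,0,0]]' --turn '[[0,0,0],[0,0,0],[0,0,0],[0,0,0],[0,0,0],[0,0,0]]'

```text
t: 3.1
position: [0.5259, 0.1052, 0.1189]
tcp_rot: [[0.011, 1.0, 0.001], [0.865, -0.01, 0.501], [0.501, -0.005, -0.865]]
wrist_force: [-0.2, 0.6, 0.6]
width: 1.001
```

Run:
```python
from h import *
s=robot.get_state(); cv2.imwrite("pics/w1.png",robot.camera("wrist")); np.savez("w1.npz",p=s["position"],R=s["tcp_rot"]);print(s["position"],s["tcp_rot"])
```

```text
[0.52593837 0.10521919 0.11891736] [[ 1.13405989e-02  9.99935290e-01  8.98110286e-04]
 [ 8.65342476e-01 -1.02641875e-02  5.01075888e-01]
 [ 5.01052682e-01 -4.90532767e-03 -8.65402882e-01]]
```

View pics/w1.png

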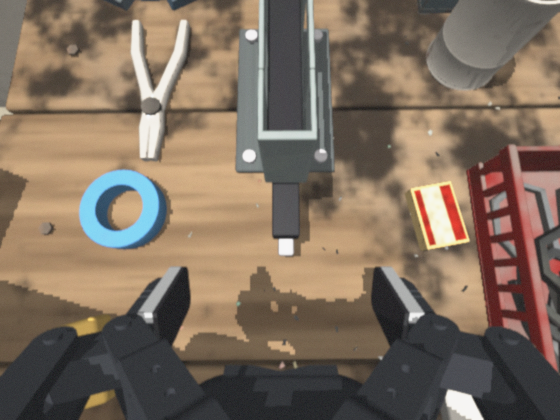

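```bash
cat >> h.py <<'E'
def wback(f,px,z):
    d=np.load(f);p=robot.camera_params("wrist");T=np.eye(4);T[:3,:3]=d["R"];T[:3,3]=d["p"];T=T@p["T_tool_cam"]
    r=T[:3,:3]@np.linalg.inv(p["mtx"])@np.array([px[0],px[1],1.]);return T[:3,3]+r*(z-T[2,3])/r[2]
E
python3 - <<'E'
from h import *
np.set_printoptions(precision=4,suppress=True)
for n,z,x,y in[("barL mouth",.054,273,184),("barR mouth",.054,299,184),("barL end",.054,273,234),("barR end",.054,299,234),("tipL",.034,279,254),("tipR",.034,294,254),("rimL",.13,259,137),("rimR",.13,317,137),("plateL",.0575,267,181),("plateR",.0575,306,181)]:print(n,wback("w1.npz",(x,y),z))
E
```

```text
barL mouth [0.5209 0.172  0.054 ]
barR mouth [0.54   0.1718 0.054 ]
barL end [0.5207 0.1351 0.054 ]
barR end [0.5391 0.1349 0.054 ]
tipL [0.5246 0.1225 0.034 ]
tipR [0.536  0.1224 0.034 ]
rimL [0.5161 0.1732 0.13  ]
rimR [0.545  0.1728 0.13  ]
plateL [0.5167 0.1733 0.0575]
plateR [0.5449 0.1729 0.0575]
```

Emit:
carry_out --fingers '[0.7,0.7,0.7,0.7,0.7,0.7,0.7,0.7]' --translation '[[0.0003,0.0006,0.0164],[0.0003,0.0006,0.0164],[0.0003,0.0006,0.0164],[0.0003,0.0006,0.0164],[0.0003,0.0006,0.0164],[0.0003,0.0006,0.0164],[0,0,0],[0,0,0]]' --turn '[[0,0,0],[0,0,0],[0,0,0],[0,0,0],[0,0,0],[0,0,0],[0,0,0],[0,0,0]]'

```text
t: 3.82
position: [0.5328, 0.1557, 0.0378]
tcp_rot: [[0.007, 1.0, 0.006], [0.866, -0.009, 0.5], [0.5, 0.002, -0.866]]
wrist_force: [0.2, 0.4, 0.3]
width: 0.702
```

Emit:
carry_out --fingers '[0.7,0.7]' --translation '[[0,-0.002,0.002],[0,0,0]]' --turn '[[0,0,0],[0,0,0]]'

```text
t: 3.98
position: [0.5309, 0.1561, 0.036]
tcp_rot: [[0.008, 1.0, 0.008], [0.866, -0.011, 0.5], [0.5, 0.003, -0.866]]
wrist_force: [-0.7, 0.0, 0.4]
width: 0.7
```

Run:
```python
from h import *
s=robot.get_state(); cv2.imwrite("pics/w2.png",robot.camera("wrist")); np.savez("w2.npz",p=s["position"],R=s["tcp_rot"]);print(s["position"]);print(robot.get_state()["position"])
```

```text
[0.5309338  0.15607894 0.03602316]
[0.53077809 0.15608007 0.0357943 ]
```

View pics/w2.png

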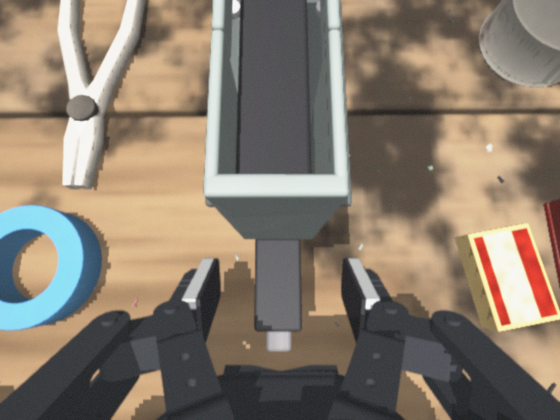

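Emit:
carry_out --fingers '[0,0,0,0,0,0,0,0]' --translation '[[0,0,0],[0,0,0],[0,0,0],[0,0,0],[0,0,0],[0,0,0],[0,0,0],[0,0,0]]' --turn '[[0,0,0],[0,0,0],[0,0,0],[0,0,0],[0,0,0],[0,0,0],[0,0,0],[0,0,0]]'

```text
t: 4.7
position: [0.5301, 0.1564, 0.0348]
tcp_rot: [[0.009, 1.0, 0.006], [0.866, -0.01, 0.5], [0.5, 0.0, -0.866]]
wrist_force: [-1.6, -2.4, 5.0]
width: 0.222
```

Emit:
carry_out --fingers '[0,0,0,0,0,0,0,0,0,0]' --translation '[[-0.0053,0,-0.00305],[-0.0053,0,-0.00305],[-0.0053,0,-0.00305],[-0.0053,0,-0.00305],[-0.0053,0,-0.00305],[-0.0053,0,-0.00305],[-0.0053,0,-0.00305],[-0.0053,0,-0.00305],[-0.0053,0,-0.00305],[-0.0053,0,-0.00305]]' --turn '[[0,0,0],[0,0,0],[0,0,0],[0,0,0],[0,0,0],[0,0,0],[0,0,0],[0,0,0],[0,0,0],[0,0,0]]'

```text
t: 5.53
position: [0.5295, 0.0948, 0.0347]
tcp_rot: [[0.009, 1.0, 0.006], [0.866, -0.011, 0.501], [0.501, 0.001, -0.866]]
wrist_force: [0.3, 2.1, 5.7]
width: 0.226
```

Emit:
carry_out --fingers '[0,0.6,0.6,0.6,0.6]' --translation '[[0,0,0],[0,0,0],[0,0,0],[0,0,0],[0,0,0]]' --turn '[[0,0,0],[0,0,0],[0,0,0],[0,0,0],[0,0,0]]'

```text
t: 5.95
position: [0.5288, 0.0952, 0.0338]
tcp_rot: [[0.009, 1.0, 0.005], [0.866, -0.01, 0.5], [0.5, -0.001, -0.866]]
wrist_force: [0.5, 0.0, -0.4]
width: 0.596
```

Run:
```python
from h import *
s=robot.get_state(); cv2.imwrite("pics/w3.png",robot.camera("wrist")); np.savez("w3.npz",p=s["position"],R=s["tcp_rot"]);print(s["position"])
```

```text
[0.52882849 0.09520183 0.03381559]
```

View pics/w3.png

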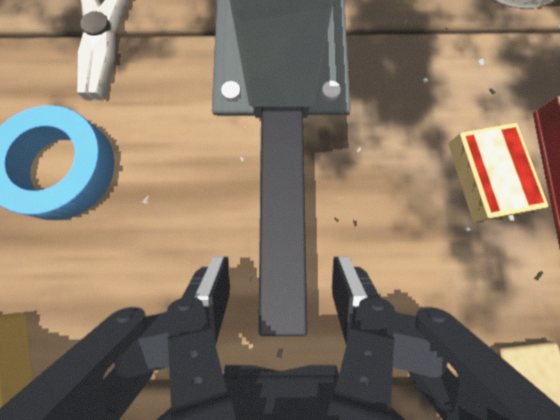

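Emit:
carry_out --fingers '[0.6,0.6,0.6,0.6,0.6,0.6,0.6,0.6,0.6,0.6]' --translation '[[0.0066,0,0.0038],[0.0066,0,0.0038],[0.0066,0,0.0038],[0.0066,0,0.0038],[0.0066,0,0.0038],[0.0066,0,0.0038],[0.0066,0,0.0038],[0.0066,0,0.0038],[0,0,0],[0,0,0]]' --turn '[[0,0,0],[0,0,0],[0,0,0],[0,0,0],[0,0,0],[0,0,0],[0,0,0],[0,0,0],[0,0,0],[0,0,0]]'

```text
t: 6.83
position: [0.5296, 0.1568, 0.0343]
tcp_rot: [[0.008, 1.0, 0.005], [0.866, -0.009, 0.5], [0.5, -0.0, -0.866]]
wrist_force: [-0.3, -0.1, -0.2]
width: 0.6
```

Emit:
carry_out --fingers '[0,0,0,0,0,0,0,0]' --translation '[[0,0,0],[0,0,0],[0,0,0],[0,0,0],[0,0,0],[0,0,0],[0,0,0],[0,0,0]]' --turn '[[0,0,0],[0,0,0],[0,0,0],[0,0,0],[0,0,0],[0,0,0],[0,0,0],[0,0,0]]'

```text
t: 7.5
position: [0.5301, 0.156, 0.0345]
tcp_rot: [[0.009, 1.0, 0.006], [0.866, -0.011, 0.5], [0.5, 0.0, -0.866]]
wrist_force: [-0.1, -1.0, 1.0]
width: 0.227
```

Run:
```python
from h import *
s=robot.get_state();print(s["position"],s["wrist_force"],s["width"]); np.savez("w4.npz",p=s["position"],R=s["tcp_rot"])
a=robot.camera("wrist");b=robot.camera("top")[185:245,170:310]
b=cv2.resize(b,None,fx=4,fy=4,interpolation=cv2.INTER_CUBIC)
cv2.imwrite("pics/w4.png",np.vstack([a[60:],b]))
```

```text
[0.53008571 0.15604244 0.03446695] [-0.07985511 -0.97784425  0.95968936] 0.22695493702770297
```

View pics/w4.png

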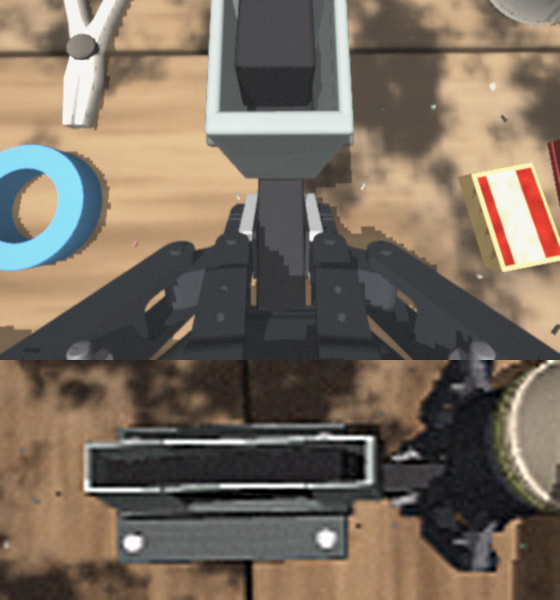

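Emit:
carry_out --fingers '[0,0,0,0,0,0,0,0,0,0]' --translation '[[-0.0066,0,-0.0038],[-0.0066,0,-0.0038],[-0.0066,0,-0.0038],[-0.0066,0,-0.0038],[-0.0066,0,-0.0038],[-0.0066,0,-0.0038],[-0.0066,0,-0.0038],[-0.0066,0,-0.0038],[-0.0066,0,-0.0038],[-0.0066,0,-0.0038]]' --turn '[[0,0,0],[0,0,0],[0,0,0],[0,0,0],[0,0,0],[0,0,0],[0,0,0],[0,0,0],[0,0,0],[0,0,0]]'

```text
t: 8.43
position: [0.529, 0.0793, 0.0342]
tcp_rot: [[0.009, 1.0, 0.005], [0.866, -0.011, 0.5], [0.5, -0.0, -0.866]]
wrist_force: [-0.7, 0.9, 3.0]
width: 0.228
```

Emit:
carry_out --fingers '[0,0,0,0,0]' --translation '[[-0.0066,0,-0.0038],[0,0,0],[0,0,0],[0,0,0],[0,0,0]]' --turn '[[0,0,0],[0,0,0],[0,0,0],[0,0,0],[0,0,0]]'

```text
t: 8.85
position: [0.529, 0.0726, 0.0342]
tcp_rot: [[0.009, 1.0, 0.005], [0.866, -0.01, 0.5], [0.5, 0.0, -0.866]]
wrist_force: [0.0, -1.7, 3.7]
width: 0.225
```

Run:
```python
from h import *
s=robot.get_state();print(s["position"],s["wrist_force"],s["width"]); np.savez("w5.npz",p=s["position"],R=s["tcp_rot"])
a=robot.camera("wrist");b=robot.camera("top")[185:245,170:310]
b=cv2.resize(b,None,fx=4,fy=4,interpolation=cv2.INTER_CUBIC)
cv2.imwrite("pics/w5.png",np.vstack([a[:360],b]))
```

```text
[0.52904461 0.07256749 0.03423345] [ 0.0496635  -1.73560696  3.65472741] 0.22499989383262664
```

View pics/w5.png

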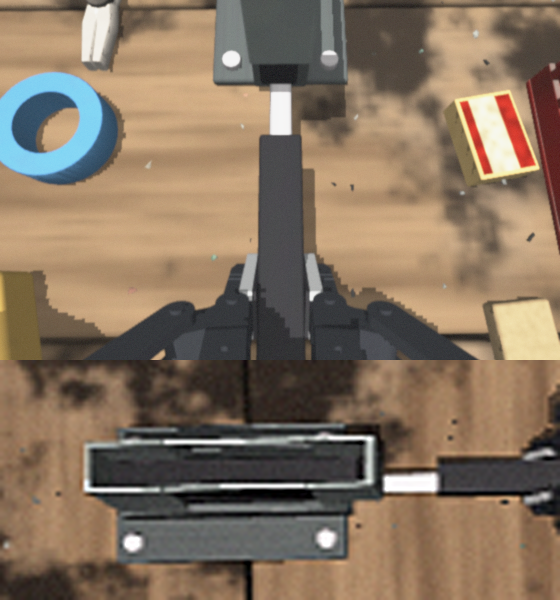

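Run:
```python
from h import *
np.set_printoptions(precision=4,suppress=True)
r=(wback("w5.npz",(260,136),.054)+wback("w5.npz",(301,136),.054))/2
d=np.load("w5.npz");print("rear",r,"G",d["p"]-.012*d["R"][:,2])
T=lambda x,y:(170+x/4-.4,185+(y-360)/4-.4)
print([back("top",T(438,y),.054) for y in (457,492)], "stack front if top z=.094",back("top",T(360,465),.094),"rear",back("top",T(95,467),.094))
im=robot.camera("scene")[170:270,270:410];cv2.imwrite("pics/s2.png",cv2.resize(im,None,fx=5,fy=5,interpolation=cv2.INTER_CUBIC))
```

```text
rear [0.5298 0.1368 0.054 ] G [0.529  0.0666 0.0446]
[array([0.541 , 0.1385, 0.054 ]), array([0.5189, 0.1391, 0.054 ])] stack front if top z=.094 [0.5314 0.1845 0.094 ] rear [0.5351 0.3457 0.094 ]
```

View pics/s2.png

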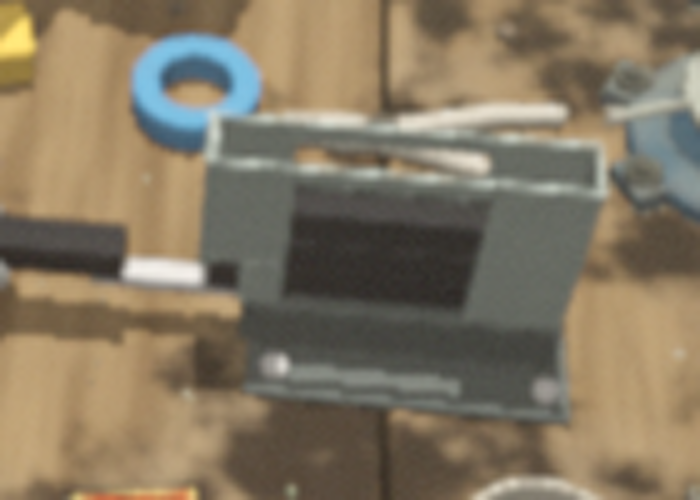

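Emit:
carry_out --fingers '[0,0,0,0,0,0,0]' --translation '[[0.0075,0,-0.013],[0.0075,0,-0.013],[0.0075,0,-0.013],[0.0075,0,-0.013],[0,0,0],[0,0,0],[0,0,0]]' --turn '[[0,0,0],[0,0,0],[0,0,0],[0,0,0],[-1.6,0,2.73],[-1.6,0,2.73],[0,0,0]]'

```text
t: 9.58
position: [0.529, 0.0725, 0.0956]
tcp_rot: [[0.105, 0.992, 0.063], [0.86, -0.123, 0.496], [0.5, 0.002, -0.866]]
wrist_force: [-0.3, -0.4, -0.8]
width: 0.228
```

Emit:
carry_out --fingers '[0,0,0,0,0,0,0,0,0,0]' --translation '[[-0.0146,-0.0031,-0.0084],[-0.0146,-0.0031,-0.0084],[-0.0146,-0.0031,-0.0084],[-0.0146,-0.0031,-0.0084],[-0.0146,-0.0031,-0.0084],[-0.0146,-0.0031,-0.0084],[-0.0146,-0.0031,-0.0084],[-0.0146,-0.0031,-0.0084],[-0.0146,-0.0031,-0.0084],[-0.0146,-0.0031,-0.0084]]' --turn '[[0,0,0],[0,0,0],[0,0,0],[0,0,0],[0,0,0],[0,0,0],[0,0,0],[0,0,0],[0,0,0],[0,0,0]]'

```text
t: 10.42
position: [0.4776, -0.0919, 0.0946]
tcp_rot: [[0.102, 0.993, 0.06], [0.86, -0.119, 0.496], [0.5, 0.001, -0.866]]
wrist_force: [-0.0, 0.3, -0.6]
width: 0.223
```

Emit:
carry_out --fingers '[0,0,0]' --translation '[[0,0,0],[0,0,0],[0,0,0]]' --turn '[[0,0,0],[0,0,0],[0,0,0]]'

```text
t: 10.67
position: [0.478, -0.0907, 0.0943]
tcp_rot: [[0.103, 0.993, 0.061], [0.86, -0.12, 0.497], [0.5, 0.001, -0.866]]
wrist_force: [-0.2, 0.6, -0.4]
width: 0.226
```

Run:
```python
from h import *
s=robot.get_state();print(s["position"],s["tcp_rot"],s["wrist_force"],s["width"]); np.savez("w6.npz",p=s["position"],R=s["tcp_rot"])
a=robot.camera("wrist");cv2.imwrite("pics/w6.png",cv2.resize(a,(800,600),interpolation=cv2.INTER_CUBIC))
```

```text
[ 0.47804131 -0.09071643  0.09429688] [[ 1.03372866e-01  9.92783642e-01  6.07839690e-02]
 [ 8.59678018e-01 -1.19915751e-01  4.96562099e-01]
 [ 5.00267684e-01  9.23594573e-04 -8.65870308e-01]] [-0.21838901  0.62198696 -0.39275395] 0.22598561684234625
```

View pics/w6.png

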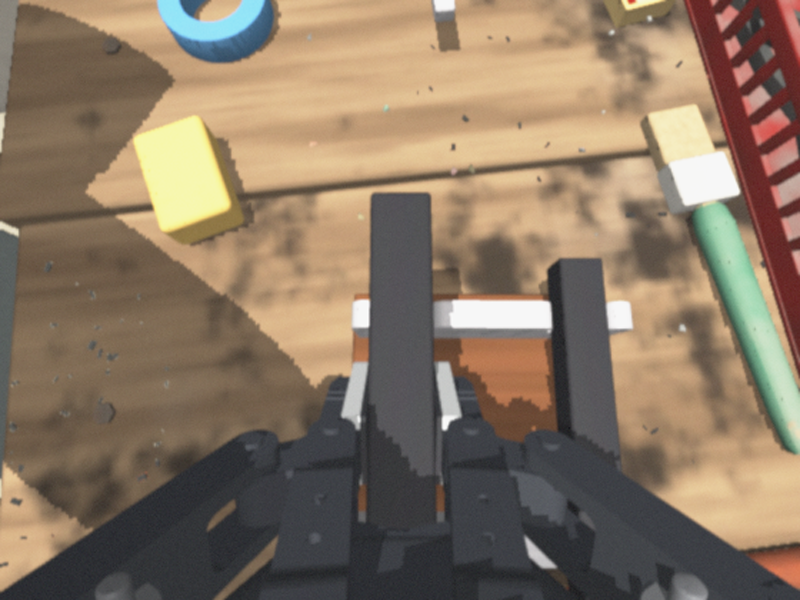

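Run:
```python
from h import *
np.set_printoptions(precision=4,suppress=True)
W=lambda x,y,z:wback("w6.npz",(x*.7,y*.7),z)
v=np.array([np.cos(np.radians(83.1)),np.sin(np.radians(83.1)),0]);w=np.array([-v[1],v[0],0])
e=np.array([.4764,-.1003,0])
loc=lambda P:((P-e)@v,(P-e)@w+.04)   # rest coordinates by top-camera estimate
for n,x,y,z in[("cheekL",354,301,.0495),("cheekR",631,302,.0495),("cheekLf",354,332,.0495),("cheekRf",631,330,.0495),("fixL",562,259,.054),("fixR",602,260,.054),("barL",372,194,.114),("barR",431,194,.114),("barL2",369,420,.114),("barR2",435,420,.114)]:
    P=W(x,y,z);print(n,P,np.array(loc(P)))
```

```text
cheekL [ 0.4621 -0.0462  0.0495] [0.052  0.0607]
cheekR [ 0.5878 -0.0619  0.0495] [ 0.0515 -0.066 ]
cheekLf [ 0.4607 -0.0604  0.0495] [0.0377 0.0604]
cheekRf [ 0.5849 -0.0745  0.0495] [ 0.0386 -0.0646]
fixL [ 0.5587 -0.0391  0.054 ] [ 0.0707 -0.0344]
fixR [ 0.5768 -0.0417  0.054 ] [ 0.0702 -0.0526]
barL [ 0.4766 -0.0257  0.114 ] [0.0741 0.0488]
barR [ 0.4958 -0.028   0.114 ] [0.0741 0.0294]
barL2 [ 0.468  -0.0968  0.114 ] [0.0024 0.0487]
barR2 [ 0.4873 -0.0992  0.114 ] [0.0024 0.0293]
```

Emit:
carry_out --fingers '[0,0,0,0,0,0,0]' --translation '[[-0.0051,0.0003,0.008],[-0.0051,0.0003,0.008],[-0.0051,0.0003,0.008],[-0.0051,0.0003,0.008],[0,0,0],[0,0,0],[0,0,0]]' --turn '[[0,0,0],[0,0,0],[0,0,0],[0,0,0],[0,0,0],[0,0,0],[0,0,0]]'

```text
t: 11.3
position: [0.4788, -0.0927, 0.056]
tcp_rot: [[0.104, 0.993, 0.061], [0.86, -0.121, 0.497], [0.5, 0.0, -0.866]]
wrist_force: [-0.5, -0.3, -1.0]
width: 0.225
```

Run:
```python
from h import *
s=robot.get_state();print(s["position"],s["tcp_rot"],s["wrist_force"],s["width"]); np.savez("w7.npz",p=s["position"],R=s["tcp_rot"])
a=robot.camera("wrist")[120:280,210:470];b=robot.camera("scene")[175:255,145:245]
A=cv2.resize(a,None,fx=3,fy=3,interpolation=cv2.INTER_CUBIC)[:360]
A=cv2.resize(a[:110],(780,330),interpolation=cv2.INTER_CUBIC)
B=cv2.resize(b[5:70],None,fx=4,fy=4,interpolation=cv2.INTER_CUBIC);B=cv2.copyMakeBorder(B,0,0,0,780-B.shape[1],0)
cv2.imwrite("pics/w7.png",np.vstack([A,B]));print(A.shape,B.shape)
```

```text
[ 0.47884305 -0.09266742  0.05595828] [[ 1.04196677e-01  9.92712613e-01  6.05369355e-02]
 [ 8.59516833e-01 -1.20505563e-01  4.96698321e-01]
 [ 5.00373726e-01  2.78200402e-04 -8.65809481e-01]] [-0.48184001 -0.33644696 -1.04636398] 0.22532803128501544
(330, 780, 3) (260, 780, 3)
```

View pics/w7.png

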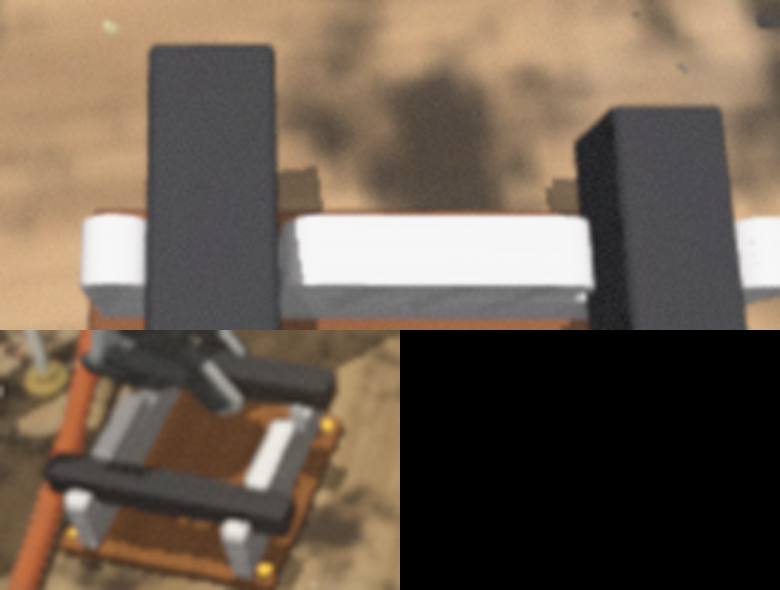

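Run:
```python
from h import *
np.set_printoptions(precision=4,suppress=True)
W=lambda x,y,z:wback("w7.npz",(210+x/3-.3,120+y/3-.3),z)
v=np.array([np.cos(np.radians(83.1)),np.sin(np.radians(83.1)),0]);w=np.array([-v[1],v[0],0])
e=np.array([.4764,-.1003,0])
loc=lambda P:((P-e)@v,(P-e)@w+.04)
for n,x,y,z in[("endL b",84,217,.0495),("endL f",80,285,.0495),("slotR b(.028)",297,218,.0495),("slotR f",303,283,.0495),("blockR b(-.028)",588,218,.0495),("blockR f",593,285,.0495),("fixL",615,108,.054),("fixR",720,108,.054),("barL",150,47,.076),("barR",272,47,.076),("barL2",148,325,.076),("barR2",278,325,.076)]:
    P=W(x,y,z);print(n,np.array(loc(P)))
```

```text
endL b [0.0522 0.0613]
endL f [0.0398 0.0616]
slotR b(.028) [0.052  0.0232]
slotR f [0.0401 0.0224]
blockR b(-.028) [ 0.0519 -0.0288]
blockR f [ 0.0397 -0.0286]
fixL [ 0.071  -0.0335]
fixR [ 0.071  -0.0522]
barL [0.0723 0.048 ]
barR [0.0723 0.029 ]
barL2 [0.0285 0.0477]
barR2 [0.0285 0.0288]
```

Emit:
carry_out --fingers '[0,0,0,0,0,0,0,0,0]' --translation '[[0,0.0014,0],[0,0,0],[-0.0015,0,0.0026],[-0.0015,0,0.0026],[-0.0015,0,0.0026],[-0.0015,0,0.0026],[-0.0015,0,0.0026],[-0.0015,0,0.0026],[0,0,0]]' --turn '[[0,0,0],[0,0,0],[0,0,0],[0,0,0],[0,0,0],[0,0,0],[0,0,0],[0,0,0],[0,0,0]]'

```text
t: 12.15
position: [0.4798, -0.0926, 0.0373]
tcp_rot: [[0.104, 0.993, 0.06], [0.859, -0.12, 0.497], [0.5, -0.0, -0.866]]
wrist_force: [-0.4, 0.4, -0.8]
width: 0.226
```

Emit:
carry_out --fingers '[0,0,0,0]' --translation '[[-0.0005,0,0.0009],[-0.0005,0,0.0009],[-0.0003,0,0.0005],[0,0,0]]' --turn '[[0,0,0],[0,0,0],[0,0,0],[0,0,0]]'

```text
t: 12.48
position: [0.4803, -0.0929, 0.0354]
tcp_rot: [[0.104, 0.993, 0.061], [0.86, -0.121, 0.496], [0.5, 0.001, -0.866]]
wrist_force: [-0.0, -0.3, -0.9]
width: 0.226
```

Emit:
carry_out --fingers '[0,0,0]' --translation '[[-0.0005,0,0.0009],[0,0,0],[0,0,0]]' --turn '[[0,0,0],[0,0,0],[0,0,0]]'

```text
t: 12.73
position: [0.4804, -0.093, 0.0345]
tcp_rot: [[0.104, 0.993, 0.061], [0.86, -0.121, 0.496], [0.5, 0.001, -0.866]]
wrist_force: [-0.0, -1.3, -1.0]
width: 0.221
```

Emit:
carry_out --fingers '[0,0,0]' --translation '[[-0.0005,0,0.0009],[0,0,0],[0,0,0]]' --turn '[[0,0,0],[0,0,0],[0,0,0]]'

```text
t: 12.98
position: [0.4804, -0.0929, 0.0344]
tcp_rot: [[0.103, 0.993, 0.061], [0.86, -0.12, 0.497], [0.501, 0.001, -0.866]]
wrist_force: [-4.2, -0.6, 10.4]
width: 0.228
```

Emit:
carry_out --fingers '[0.5,0.5,0.5,0.5,0.5,0.5]' --translation '[[0,0,0],[0,0,0],[0,0,0],[0,0,0],[0,0,0],[0,0,0]]' --turn '[[0,0,0],[0,0,0],[0,0,0],[0,0,0],[0,0,0],[0,0,0]]'

```text
t: 13.48
position: [0.4802, -0.0928, 0.0333]
tcp_rot: [[0.104, 0.993, 0.061], [0.86, -0.12, 0.496], [0.5, 0.001, -0.866]]
wrist_force: [0.2, -0.2, 0.1]
width: 0.504
```

Emit:
carry_out --fingers '[0.5,0.5,0.5,0.5,0.5,0.5,0.5,0.5,0.5,0.5]' --translation '[[0.003,0,-0.01],[0.003,0,-0.01],[0.003,0,-0.01],[0.003,0,-0.015],[0.003,0,-0.015],[0.003,0,-0.015],[0.003,0,-0.02],[0.003,0,-0.02],[0.003,0,-0.02],[0,0,0]]' --turn '[[0,0,0],[0,0,0],[0,0,0],[0,0,0],[0,0,0],[0,0,0],[0,0,0],[0,0,0],[0,0,0],[0,0,0]]'

```text
t: 14.32
position: [0.4769, -0.1395, 0.1692]
tcp_rot: [[0.102, 0.993, 0.067], [0.862, -0.121, 0.492], [0.496, 0.008, -0.868]]
wrist_force: [0.7, -0.5, 0.8]
width: 0.5
```

Run:
```python
from h import *
s=robot.get_state();print(s["position"],s["wrist_force"],s["width"]); np.savez("w8.npz",p=s["position"],R=s["tcp_rot"])
a=robot.camera("wrist");b=robot.camera("scene")[170:270,145:405]
B=cv2.resize(b,None,fx=3,fy=3,interpolation=cv2.INTER_CUBIC)
A=cv2.copyMakeBorder(a[60:350],0,0,0,780-560,0)
cv2.imwrite("pics/w8.png",np.vstack([A,B]))
```

```text
[ 0.47694074 -0.13951333  0.1691903 ] [ 0.65605961 -0.51571825  0.80782811] 0.5002455731300132
```

View pics/w8.png

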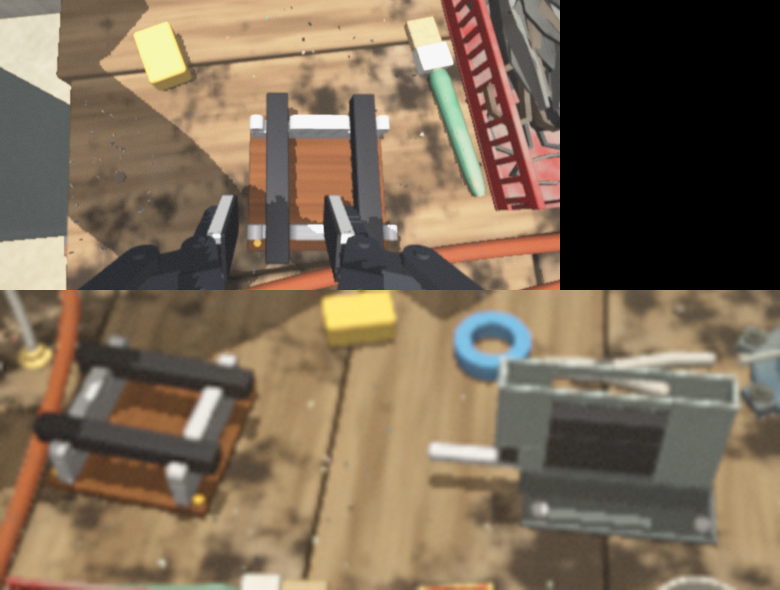

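Run:
```python
from h import *
np.set_printoptions(precision=4,suppress=True)
W=lambda x,y:wback("w8.npz",(x,y+60),.054)
print("new",[W(*q) for q in((267,94),(287,94),(266,262),(290,262))],"fixed",[W(*q) for q in((352,95),(374,95))])
print(robot.sign_off())
```

```text
new [array([ 0.479, -0.029,  0.054]), array([ 0.4973, -0.0312,  0.054 ]), array([ 0.4617, -0.1743,  0.054 ]), array([ 0.4812, -0.1767,  0.054 ])] fixed [array([ 0.5565, -0.0392,  0.054 ]), array([ 0.5766, -0.0417,  0.054 ])]
the job is handed in; nothing more can be done
None
```

The bottom bar is out of the magazine and lying in the rest's empty slots. I handed the job in at about 14.4 s of the 51 s allowed; it gave no verdict.

- **What I did:** I gripped the protruding end with the tool leaning back 30° and drew the bar out 61 mm. I let go, gripped it again near its middle and drew it clear. I then carried it to the rest and lowered it level until the wrist force rose to about 10 N at the expected height. Only then did I open the fingers and back away.
- **Drawn bar:** The last pictures show it in both slots, parallel to and level with the fixed bar. From the wrist view it is about 80 mm across from the fixed bar and its ends line up within 1 or 2 mm.
- **Magazine:** The other three bars look level and one place lower, with the bottom one just visible behind the mouth. I checked this by eye only, not by measurement.
- **Other things:** None of the objects I could see had visibly moved. The pliers, matchbox and tin can were only partly in view in the last pictures.
- **Disagreements:** The top and wrist cameras differed by 2 to 3 mm on where the rest is. I trusted the close wrist view and shifted the bar about 1.4 mm before lowering it. There was also about 4 N of sideways force at touchdown, so the bar may lightly touch one slot wall.

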